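# Move the angle stop of a strip bender to the red-marked hole

## Robot

A 7-joint arm with a two-finger parallel gripper is mounted at the origin on the work surface. World frame = base frame: x ahead of the robot, y to its left, z up, the work surface at z = 0. Lengths are in m, angles in degrees, forces in N, time in s.
With the tool pointing down it reaches from about 0.425 to 0.875 m from the base axis. Payload 4.7 kg.
Tool frame: the origin (TCP) lies at the very end of the fingers, on their centre line; the grasp point (between the pads) lies 19 mm behind it; z points along the fingers, y is the direction in which the jaws open and shut (so a half turn about z gives the same grasp; the last joint's range is limited). The gripper opens to 87 mm and grips with 3 to 60 N. Pads are 19 mm wide; open, the fingers measure 117 mm over their backs; the gripper's body (75 mm by 190 mm) begins 51 mm behind the grasp point.
Start: joints at [76.496, 18.392, -4.016, 83.108, 1.295, 78.541, -3.26], TCP at [0.161, -0.63, 0.223] pointing down, gripper open.
Joint ranges: [-163.93, 163.93], [-17.29, 119.83], [-79.2, 71.16], [3.27, 140.29], [-89.18, 269.18], [5.43, 117.66], [-154.24, 154.24]. Speed limits (degrees/s): [147.25, 147.25, 180, 180, 180, 180, 180].

## Interface

Orientations are given as [roll, pitch, yaw] about the fixed x, y, z axes, in that order (R = Rz(yaw) Ry(pitch) Rx(roll)).
In Python, from cell import sensors, imaging, ticket gives the robot as it stands.
- The arm moves only by the tool carry_out, never from a script. Its argument "plan" is a list of rows, each an object of numbers: "fingers": the closure, from -1 (fully open) to 1 (shut); "dx", "dy", "dz": the shift along the tool's x, y, z normalised to -1 to 1, where 1 is 0.03 m; "rx", "ry", "rz": the turn, a rotation vector about the tool's x, y, z normalised to -1 to 1, where 1 is 10 degrees. A call has 1 to 12 rows; each row shifts and turns the commanded pose from where the row before left it, along the tool's axes as they then stand; what a row does not reach is not made up. A row lasts 1/8 s, in which the tool goes at most 62.5 mm and 10.7 degrees, less where a joint would pass 70% of its speed; a pose out of reach is approached as far as the arm can. A call with a number of a shift or a turn outside -1 to 1 is refused whole. A call with a gripper value outside its range is refused whole. The fingers move at their own pace and stop on an object; "force" is the grip in N (left out, the last holds). Time passes only in rows, so rows that do not move let the fingers close. It gives the time, the measured TCP pose, the force and the opening at its end, in the units of the state.
- sensors.get_obs(): the state, without advancing time (a new reading comes with each control period).
- imaging.read_camera(name): name is "scene" or "top"; returns a dict with "color" (384x512x3 uint8, red, green, blue), "mtx" (3x3 intrinsics, pixels), "extrinsics" (4x4, takes a point from world to camera coordinates). Camera axes: x right, y down, z forward; pixel columns grow to the right and rows downward; lengths in m; the calibration is good to about 2 mm. A picture is of the moment at which its call begins. There is no depth.
- ticket.sign_off(): hands the job in, once; it reports no verdict.
The state is a dict: "time_s": time; "qpos": joint angles; "joint_velocities": joint speeds; "effort": joint torques, N m; "tool_pos": TCP position; "tool_rot": TCP orientation; "force": force on the tool from outside, world axes, zero at the start; "wrist_torque": the same for the moment, N m; "grip_width": finger opening in m.
Only numpy, scipy, OpenCV 4.12 (cv2) and the standard library are available. Lean on these libraries where they do the work, as an engineer would, in place of code of your own. Each camera call takes 0.05 s, during which the arm holds its last target.

## Task

Reset the bender's angle stop for the red job: pull the plunger's T-handle up and twist it a quarter turn counterclockwise so that it stays out by itself, let go of it, and push the stop arm round until the plunger stands over the hole marked by the red magnet. Then twist the T-handle back and rock the arm if need be until the pin has dropped fully into that hole, and leave the bending handle and the other things on the bench where they are.

Things in the scene. Friction and masses are not known exactly. Their poses are not given: they have to be found in the camera images.
- bender: Manual bench strip bender, fixed: blue foot under a round grey index plate, 344 mm diameter, its top 50 mm above the bench. Origin: on the vertical pivot axis at bench level, z up. Five 11 mm holes for the plunger pin lie 125 mm from the pivot: one on the -x side, where the plunger starts locked, the others about 30 and 60 degrees (up to 3 off) to either side of it.
- stop_block (a point): Centre of the upright stop block on the stop arm: 24 mm along the arm, 30 mm across (one side face is a yellow pad), 63 to 105 mm above the bench, 72 mm from the pivot. Push it sideways with closed fingers to swing the arm. Its -x axis points out along the arm.
- tee_grip (a point): Centre of the plunger's black T-handle bar: 50 mm long (own x axis), 12 mm wide (y), 12 mm high; 120 mm above the bench when locked. It rides on the arm 125 mm from the pivot, on an 8 mm shank over a slotted sleeve (21 mm wide, top 91 mm above the bench). Locked it lies along the arm, parked across it.
- plunger (a joint): Lift of the plunger, m: 0 home in a hole, 0.009 pin riding on the plate, 0.012 parked, 0.016 upper stop. A spring pulls it down, 7 N at home, 11 N parked. Riding, it drops into a hole by itself once the arm brings the 8 mm pin within about 1.5 mm of the hole's centre.
- tee (a joint): Twist of the T-handle against the arm, rad: 0 in line with it, growing counterclockwise seen from above, stop at 1.65. Free to twist only once lifted over 12 mm; lowered at about 1.0 to 1.65 it rests on the sleeve and stays. Below about 0.15 it springs down again when let go.
- pin_axis (a point): Point on the plunger's vertical axis, 125 mm from the pivot, at the plate's top (50 mm above the bench) when locked and rising with the plunger.
- mag_red: Red button magnet, 14 mm diameter, 8 mm high, stuck on the plate's rim about 33 mm outwards of the hole it marks; put there roughly by hand, up to 11 mm off to either side. Origin under its centre, on the plate. It does not move.
- mag_yellow: Yellow button magnet, same size, marking another job's hole.
- mag_blue: Blue button magnet, same size, marking another job's hole.
- mag_white: White button magnet, same size, marking another job's hole.
- arrow_shell: Red arrow-shaped channel sign lying on the bench, about 290 mm long, 60 mm high. Origin under its middle.
- tape_roll: White roll of tape, 84 mm diameter, 24 mm high, lying flat. Origin under its centre.
- solder_spool: Red spool, 52 mm diameter, 44 mm high, standing. Origin under its centre.
- knife: Yellow and black craft knife, 180 mm long, lying. Origin near its middle.
- pliers: Blue-handled pliers, 175 mm long, 14 mm high, lying. Origin at the rivet.
- spray_can: Aluminium spray can, 56 mm diameter, 170 mm high, standing. Origin under its centre.
- screw_box: Open cardboard box, 110 x 150 x 70 mm. Origin under its centre.
- screwdriver: Orange screwdriver, lying. Origin under its middle.
- die_top (a point): Top centre of the bender's steel die post on the pivot axis, 44 mm diameter, 136 mm above the bench. A blue jaw holding a white strip stands beside it on the far side (+x, +y of the bender), up to 135 mm above the bench.
- stop_arm_tip (a point): Tip of the stop arm's flat steel bar (34 mm wide, top 63 mm above the bench), 143 mm from the pivot. The arm swings about the pivot, up to 69 degrees to either side of the middle hole, with stiff friction (0.25 N m, up to 0.6 while the pin drags on the plate), and stays where it is left.
- bend_bar (a point): Point on top of the blue bar of the bender's bending arm, 130 mm from the pivot, 89 mm above the bench. The arm sticks out 280 mm from the pivot on the far side, ending in a black grip; it can swing and is to be left alone.

How it is judged (in metres and radians):
On the way, in this order (a step that is already met when the one before it is completed fails the run):
1. the plunger is parked: up and twisted, staying out by itself with the fingers off it, the arm not yet at the red hole (value of joint plunger above 0.0105 m and value of joint tee above 0.5 rad and contact force between the fingers and anything else below 0.3 N and not (horizontal distance between pin_axis and mag_red below 0.044 m)), for 0.2 s.
2. with the plunger still parked, the stop arm stands about over the red-marked hole (pin within 44 mm of the red magnet, which lies about 33 mm outwards of the hole) (value of joint plunger above 0.0105 m and value of joint tee above 0.5 rad and horizontal distance between pin_axis and mag_red below 0.044 m), for 0.2 s.
At the end, for the whole second after the job is handed in: The plunger is fully home (within 2 mm) in the hole marked by the red magnet (pin within 44 mm of that magnet, which no other hole is), and its T-handle is back in line with the arm (within 0.35 rad) (value of joint plunger below 0.002 m and value of joint tee below 0.35 rad and horizontal distance between pin_axis and mag_red below 0.044 m); the robot touches nothing.
It fails at once if the bending handle is swung by more than about 5 degrees (distance of bend_bar from where it was at the start of the episode above 0.012 m).
It fails at once if another thing on the bench is moved by more than 20 mm (distance of any of arrow_shell, tape_roll, solder_spool, knife, pliers, spray_can, screw_box, screwdriver from where it was at the start of the episode above 0.02 m).
It also fails if it takes over 72 s, if anything falls off the work surface, if the arm or the gripper's body presses on something with over 40 N, if the wrist force passes 120 N, or if a joint passes its speed limit or range.

## Working session

There is one attempt and no reset: what is moved stays moved. The work goes in short steps, Python scripts to look and compute and a tool call to move; the robot and the scene stay as the last step left them, time stands still between calls to the robot, and variables do not carry over. Pictures are saved under pics/ and viewed, and the job is handed in when it is done.

Besides the shell and the picture viewer there is one more tool, called after "Call:" by a JSON object that holds its "method" and its "body". carry_out: Moves the arm, as the interface text tells. Scaled input: -1 to 1 covers 0.03 m each way for a shift and 10 degrees each way for a turn. Its arguments: {"type":"object","properties":{"plan":{"type":"array"},"force":{"type":"number"}},"required":["plan"]}

```bash
ls; mkdir -p pics
python3 - <<'E'
from cell import sensors, imaging
import cv2
o=sensors.get_obs(); print({k:o[k] for k in ("time_s","tool_pos","tool_rot","grip_width","force")})
for n in("scene","top"):
    r=imaging.read_camera(n); cv2.imwrite(f"pics/{n}0.png",cv2.resize(r["color"][:,:,::-1],(800,600),interpolation=cv2.INTER_CUBIC))
    print(n,r["mtx"],r["extrinsics"])
E
```

```text
pics
{'time_s': 0.0, 'tool_pos': array([ 0.16049906, -0.62929986,  0.22146612]), 'tool_rot': array([-1.79890901e+02,  5.37536192e-03,  1.43150406e+01]), 'grip_width': 0.08730499988949862, 'force': array([0.14712304, 0.0626126 , 0.45050395])}
scene [[373.27642214   0.         249.45758299]
 [  0.         373.27642214 189.87832797]
 [  0.           0.           1.        ]] [[ 0.45884422  0.88848161 -0.00790047 -0.23902416]
 [ 0.67934001 -0.35653917 -0.64138675 -0.30564412]
 [-0.57267716  0.2889295  -0.76717705  1.49144523]
 [ 0.          0.          0.          1.        ]]
top [[490.25553017   0.         255.64678073]
 [  0.         490.25553017 193.3403697 ]
 [  0.           0.           1.        ]] [[ 1.68323202e-02 -9.99855742e-01  2.27339187e-03 -1.48231243e-02]
 [-9.97756845e-01 -1.69442374e-02 -6.47624248e-02  5.40555188e-01]
 [ 6.47916031e-02 -1.17819043e-03 -9.97898121e-01  1.84626457e+00]
 [ 0.00000000e+00  0.00000000e+00  0.00000000e+00  1.00000000e+00]]
```

View pics/scene0.png

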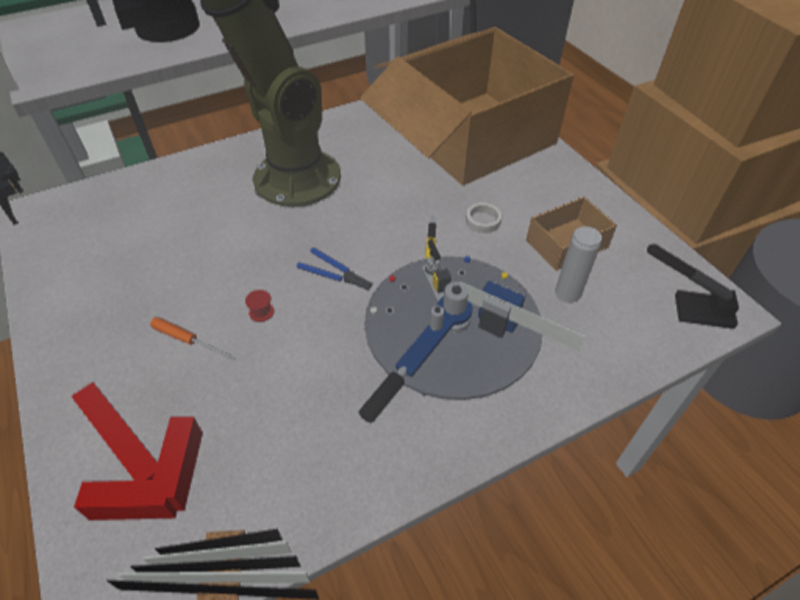

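View pics/top0.png

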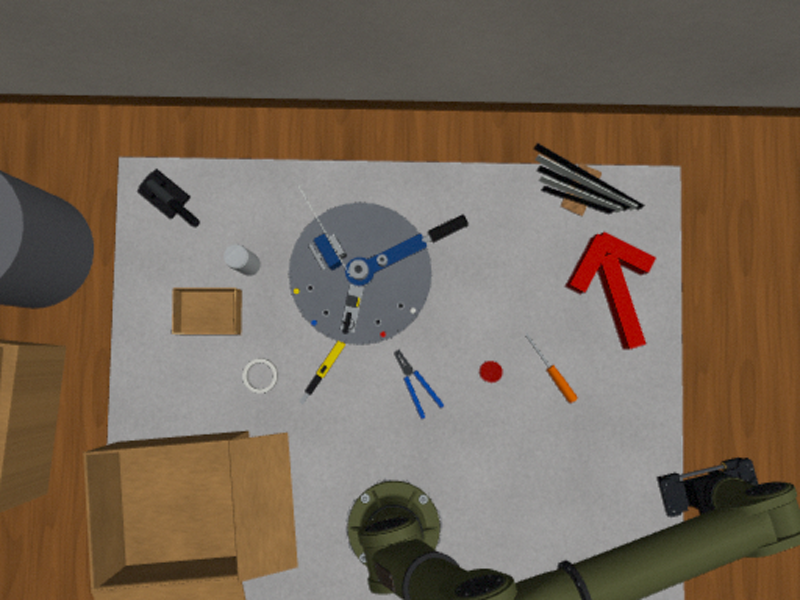

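The pictures show the plate in the top view at about (360,272), the locked tee at (348,320), and the red magnet at (382,334), 30° to the right of the arm. I'll zoom in and measure.

```bash
cat > h.py <<'E'
import numpy as np, cv2
from cell import sensors, imaging
def ray(r,u,v,z):
    K,E=r["mtx"],r["extrinsics"]; R,t=E[:3,:3],E[:3,3]
    c=-R.T@t; d=R.T@np.linalg.inv(K)@np.array([u,v,1.]); return c+d*(z-c[2])/d[2]
def proj(r,p):
    q=r["extrinsics"][:3,:3]@np.asarray(p,float)+r["extrinsics"][:3,3]; q=r["mtx"]@q; return q[:2]/q[2]
def crop(r,u0,v0,w,h,s,name):
    c=r["color"][v0:v0+h,u0:u0+w,::-1]; cv2.imwrite("pics/"+name,cv2.resize(c,(w*s,h*s),interpolation=cv2.INTER_CUBIC))
def blobs(r,lo,hi,box,zs,mina=4):
    hsv=cv2.cvtColor(r["color"],cv2.COLOR_RGB2HSV); m=cv2.inRange(hsv,np.array(lo),np.array(hi))
    k=np.zeros_like(m);u0,v0,w,h=box;k[v0:v0+h,u0:u0+w]=m[v0:v0+h,u0:u0+w]
    n,l,s,c=cv2.connectedComponentsWithStats(k)
    return [(s[i,4],c[i].round(1),ray(r,*c[i],zs).round(4)) for i in range(1,n) if s[i,4]>=mina]
E
python3 - <<'E'
from h import *
t=imaging.read_camera("top"); s=imaging.read_camera("scene")
crop(t,175,120,110,110,7,"t1.png"); crop(s,225,130,130,130,6,"s1.png")
np.savez("cal.npz",t=t["color"],s=s["color"])
for n,r,b in(("top",t,(175,120,110,110)),("scene",s,(225,130,130,130))):
    print(n)
    for c,lo,hi in(("red",(0,120,80),(8,255,255)),("red2",(172,120,80),(180,255,255)),("yel",(20,120,100),(32,255,255)),("blue",(105,150,80),(125,255,255))):
        for x in blobs(r,lo,hi,b,0.054): print(c,*x)
# plate ellipse by colour
r=t; g=r["color"].astype(int);
E
```

```text
top
red 11 [244.5 213.4] [0.4631 0.0347 0.054 ]
yel 12 [189.3 185.8] [0.5625 0.2421 0.054 ]
yel 10 [228.8 192.8] [0.5387 0.0944 0.054 ]
yel 77 [214.5 224. ] [0.4219 0.145  0.054 ]
blue 151 [208.6 159.7] [0.6616 0.1727 0.054 ]
blue 239 [258.8 159. ] [ 0.6674 -0.0152  0.054 ]
blue 133 [234.1 172.9] [0.6134 0.0762 0.054 ]
blue 7 [223.  168.6] [0.6291 0.118  0.054 ]
blue 9 [200.7 205.9] [0.4881 0.1981 0.054 ]
scene
red 10 [250.5 177.8] [0.4621 0.0346 0.054 ]
yel 26 [273.3 159.5] [0.4248 0.1397 0.054 ]
yel 6 [277.5 153.5] [0.4067 0.1664 0.054 ]
yel 24 [278.1 179.5] [0.5097 0.1091 0.054 ]
yel 13 [322.5 175.8] [0.5621 0.243  0.054 ]
```

View pics/t1.png

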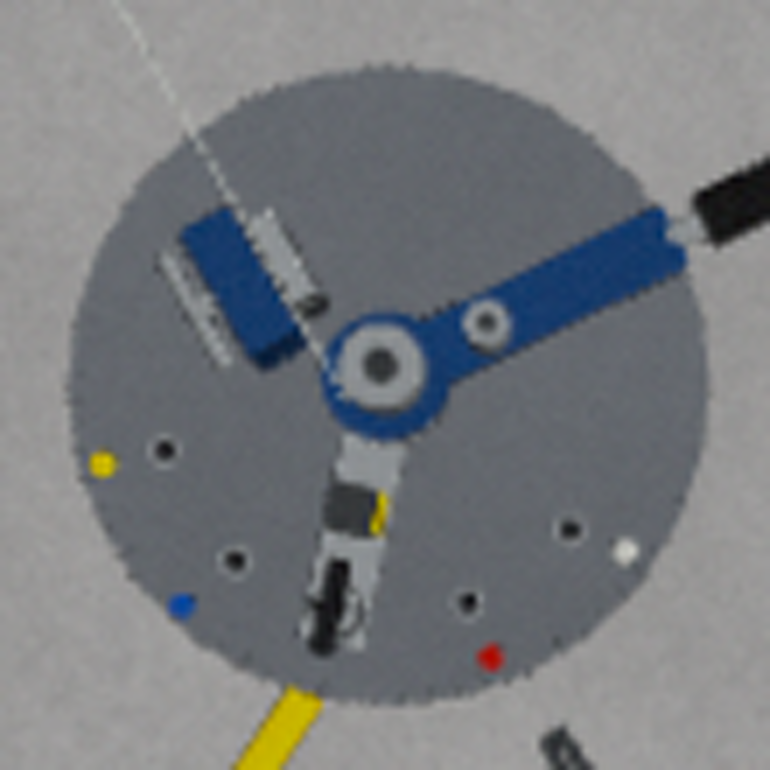

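View pics/s1.png

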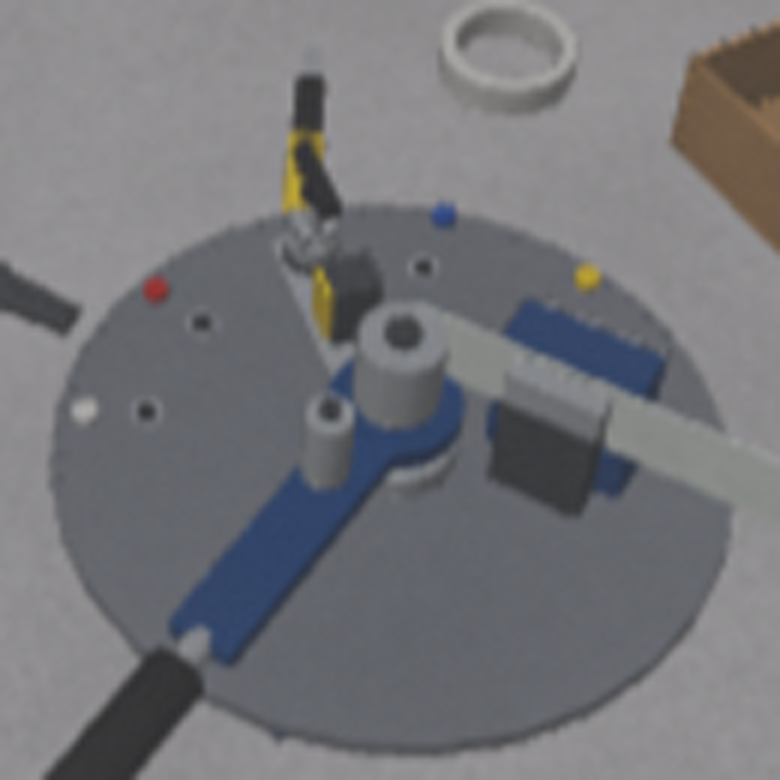

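Run:
```python
from h import *
from scipy.optimize import least_squares
t=imaging.read_camera("top"); s=imaging.read_camera("scene")
# hole centroids: dark pixels near clicked points, weighted
def cen(r,u,v,rad=3):
    g=cv2.cvtColor(r["color"],cv2.COLOR_RGB2GRAY).astype(float)
    ui,vi=int(round(u)),int(round(v)); p=g[vi-rad:vi+rad+1,ui-rad:ui+rad+1]
    w=np.clip(75-p,0,None); yy,xx=np.mgrid[vi-rad:vi+rad+1,ui-rad:ui+rad+1]
    return (w*xx).sum()/w.sum(),(w*yy).sum()/w.sum()
T=[(468,602),(570,530),(235,561),(165,450)]; S=[(202,322),(147,411),(423,266)]
P=[];
for u,v in T:
    c=cen(t,175+u/7-.4,120+v/7-.4); P.append(ray(t,*c,.05)); print("top",np.round(c,2),P[-1].round(4))
for u,v in S:
    c=cen(s,225+u/6-.4,130+v/6-.4); p=ray(s,*c,.05); print("scene",np.round(c,2),p.round(4))
P=np.array(P)[:,:2]
f=least_squares(lambda c:np.hypot(*(P-c).T)-.125,[.615,.08]); print("pivot by holes",f.x.round(4),f.fun.round(4))
# die top 
for n,r,u,v in(("top",t,175+380/7-.4,120+365/7-.4),("scene",s,225+403/6-.4,130+333/6-.4)): print("die",ray(r,u,v,.136).round(4))
# plate edge mask top
hsv=cv2.cvtColor(t["color"],cv2.COLOR_RGB2HSV); g=cv2.cvtColor(t["color"],cv2.COLOR_RGB2GRAY)
m=((g<125)).astype(np.uint8)*255; m[:,:180]=0;m[:115]=0;m[225:]=0;m[:,280:]=0
# radial edge scan
c0=proj(t,[*f.x,.05]); pts=[]
gg=cv2.GaussianBlur(g,(3,3),0).astype(float)
for a in np.radians(np.arange(0,360,3)):
    q=[cv2.getRectSubPix(gg.astype(np.float32),(1,1),(float(c0[0]+k*np.cos(a)),float(c0[1]+k*np.sin(a))))[0,0] for k in np.arange(40,50,.25)]
    d=np.diff(q); k=np.argmax(d)
    if d[k]>4: pts.append(ray(t,c0[0]+(40.1+k*.25)*np.cos(a),c0[1]+(40.1+k*.25)*np.sin(a),.05)[:2])
pts=np.array(pts); e=least_squares(lambda c:np.hypot(*(pts-c[:2]).T)-c[2],[*f.x,.172],loss="soft_l1",f_scale=.002); print("plate",e.x.round(4),len(pts))
c=f.x
for u,v,z,n in((335,607,.126,"tee top"),(322,653,.126,"tee outer end"),(340,562,.126,"tee inner end"),(350,508,.105,"block (+pad)")):
    p=ray(t,175+u/7-.4,120+v/7-.4,z); d=p[:2]-c; print(n,p.round(4),np.hypot(*d).round(4),np.degrees(np.arctan2(d[1],d[0])).round(1))
for p in P:
    d=p-c; print("hole",np.degrees(np.arctan2(d[1],d[0])).round(1))
for u,v,z,n in((320,180,.126,"tee s"),(307,150,.126,"end"),(331,208,.126,"end2")):
    p=ray(s,225+u/6-.4,130+v/6-.4,z); d=p[:2]-c; print(n,p.round(4),np.hypot(*d).round(4),np.degrees(np.arctan2(d[1],d[0])).round(1))
```

```text
top [241.57 205.44] [0.4925 0.0461 0.05  ]
top [256.05 195.28] [ 0.5314 -0.0073  0.05  ]
top [208.34 199.51] [0.5126 0.1705 0.05  ]
top [198.2  183.77] [0.5708 0.2097 0.05  ]
scene [258.38 183.38] [0.4916 0.0474 0.05  ]
scene [248.76 198.21] [ 0.531  -0.0072  0.05  ]
scene [295.22 174.  ] [0.5117 0.1721 0.05  ]
pivot by holes [0.6091 0.0908] [-0.0002  0.0001  0.0002 -0.0001]
die [0.6087 0.0913 0.136 ]
die [0.6069 0.0928 0.136 ]
plate [0.6084 0.0911 0.1712] 119
tee top [0.4852 0.1122 0.126 ] 0.1257 170.2
tee outer end [0.4616 0.1184 0.126 ] 0.15 169.4
tee inner end [0.5083 0.1102 0.126 ] 0.1027 169.1
block (+pad) [0.5374 0.107  0.105 ] 0.0735 167.3
hole -159.0
hole -128.4
hole 140.4
hole 107.8
tee s [0.4921 0.1144 0.126 ] 0.1193 168.6
end [0.4701 0.1194 0.126 ] 0.1418 168.4
end2 [0.5118 0.1094 0.126 ] 0.099 169.2
```

Pivot is at (0.609, 0.091) and the arm at about 169.7°. The red hole is at about 201°, so the arm must turn about +31.3°. The holes fit a 125 mm circle to 0.2 mm. I'll turn the tool to yaw −10.3 and travel at the current height.

Call:
{"method": "carry_out", "body": {"plan": [{"rz": 0.82, "fingers": -0.15}, {"rz": 0.82, "fingers": -0.15}, {"rz": 0.82, "fingers": -0.15}, {"dx": 0.98, "dy": -0.957, "fingers": -0.15}, {"dx": 0.98, "dy": -0.957, "fingers": -0.15}, {"dx": 0.98, "dy": -0.957, "fingers": -0.15}, {"dx": 0.98, "dy": -0.957, "fingers": -0.15}, {"dx": 0.98, "dy": -0.957, "fingers": -0.15}, {"dx": 0.98, "dy": -0.957, "fingers": -0.15}, {"dx": 0.98, "dy": -0.957, "fingers": -0.15}, {"dx": 0.98, "dy": -0.957, "fingers": -0.15}, {"dx": 0.98, "dy": -0.957, "fingers": -0.15}], "force": 20}}

```text
validation failed for argument at $.pl...
```

The call was refused, with the reason cut off. I'll try one row with every key filled in.

Call:
{"method": "carry_out", "body": {"plan": [{"fingers": -0.15, "dx": 0, "dy": 0, "dz": 0, "rx": 0, "ry": 0, "rz": 0.82}], "force": 20}}

```text
time_s: 0.42
tool_pos: [0.1606, -0.6298, 0.2224]
tool_rot: [-180.0, -0.0, 5.9]
force: [-0.9, -0.2, -0.1]
grip_width: 0.0828
```

Rows need every key.

Call:
{"method": "carry_out", "body": {"plan": [{"fingers": -0.15, "dx": 0, "dy": 0, "dz": 0, "rx": 0, "ry": 0, "rz": 0.82}, {"fingers": -0.15, "dx": 0, "dy": 0, "dz": 0, "rx": 0, "ry": 0, "rz": 0.82}, {"fingers": -0.15, "dx": 0.98, "dy": -0.957, "dz": 0, "rx": 0, "ry": 0, "rz": 0}, {"fingers": -0.15, "dx": 0.98, "dy": -0.957, "dz": 0, "rx": 0, "ry": 0, "rz": 0}, {"fingers": -0.15, "dx": 0.98, "dy": -0.957, "dz": 0, "rx": 0, "ry": 0, "rz": 0}, {"fingers": -0.15, "dx": 0.98, "dy": -0.957, "dz": 0, "rx": 0, "ry": 0, "rz": 0}, {"fingers": -0.15, "dx": 0.98, "dy": -0.957, "dz": 0, "rx": 0, "ry": 0, "rz": 0}, {"fingers": -0.15, "dx": 0.98, "dy": -0.957, "dz": 0, "rx": 0, "ry": 0, "rz": 0}, {"fingers": -0.15, "dx": 0.98, "dy": -0.957, "dz": 0, "rx": 0, "ry": 0, "rz": 0}, {"fingers": -0.15, "dx": 0.98, "dy": -0.957, "dz": 0, "rx": 0, "ry": 0, "rz": 0}, {"fingers": -0.15, "dx": 0.98, "dy": -0.957, "dz": 0, "rx": 0, "ry": 0, "rz": 0}, {"fingers": -0.15, "dx": 0.98, "dy": -0.957, "dz": 0, "rx": 0, "ry": 0, "rz": 0}]}}

```text
time_s: 1.92
tool_pos: [0.5022, -0.3991, 0.2226]
tool_rot: [180.0, -0.0, -10.3]
force: [-0.1, -0.3, 0.8]
grip_width: 0.0502
```

Call:
{"method": "carry_out", "body": {"plan": [{"fingers": -0.15, "dx": -0.21, "dy": -0.98, "dz": 0, "rx": 0, "ry": 0, "rz": 0}, {"fingers": -0.15, "dx": -0.21, "dy": -0.98, "dz": 0, "rx": 0, "ry": 0, "rz": 0}, {"fingers": -0.15, "dx": -0.21, "dy": -0.98, "dz": 0, "rx": 0, "ry": 0, "rz": 0}, {"fingers": -0.15, "dx": -0.21, "dy": -0.98, "dz": 0, "rx": 0, "ry": 0, "rz": 0}, {"fingers": -0.15, "dx": -0.21, "dy": -0.98, "dz": 0, "rx": 0, "ry": 0, "rz": 0}, {"fingers": -0.15, "dx": -0.21, "dy": -0.98, "dz": 0, "rx": 0, "ry": 0, "rz": 0}, {"fingers": -0.15, "dx": -0.21, "dy": -0.98, "dz": 0, "rx": 0, "ry": 0, "rz": 0}, {"fingers": -0.15, "dx": -0.21, "dy": -0.98, "dz": 0, "rx": 0, "ry": 0, "rz": 0}, {"fingers": -0.15, "dx": -0.21, "dy": -0.98, "dz": 0, "rx": 0, "ry": 0, "rz": 0}, {"fingers": -0.15, "dx": -0.21, "dy": -0.98, "dz": 0, "rx": 0, "ry": 0, "rz": 0}, {"fingers": -0.15, "dx": -0.21, "dy": -0.98, "dz": 0, "rx": 0, "ry": 0, "rz": 0}, {"fingers": -0.15, "dx": -0.21, "dy": -0.98, "dz": 0, "rx": 0, "ry": 0, "rz": 0}]}}

```text
time_s: 3.42
tool_pos: [0.4897, -0.0383, 0.2227]
tool_rot: [180.0, -0.0, -10.3]
force: [0.7, -0.4, -0.6]
grip_width: 0.0502
```

Call:
{"method": "carry_out", "body": {"plan": [{"fingers": -0.15, "dx": -0.205, "dy": -0.99, "dz": 0, "rx": 0, "ry": 0, "rz": 0}, {"fingers": -0.15, "dx": -0.205, "dy": -0.99, "dz": 0, "rx": 0, "ry": 0, "rz": 0}, {"fingers": -0.15, "dx": -0.205, "dy": -0.99, "dz": 0, "rx": 0, "ry": 0, "rz": 0}, {"fingers": -0.15, "dx": -0.205, "dy": -0.99, "dz": 0, "rx": 0, "ry": 0, "rz": 0}, {"fingers": -0.15, "dx": -0.205, "dy": -0.99, "dz": 0, "rx": 0, "ry": 0, "rz": 0}, {"fingers": -0.15, "dx": 0, "dy": 0, "dz": 0.9, "rx": 0, "ry": 0, "rz": 0}, {"fingers": -0.15, "dx": 0, "dy": 0, "dz": 0.9, "rx": 0, "ry": 0, "rz": 0}]}}

```text
time_s: 4.3
tool_pos: [0.4863, 0.1129, 0.1683]
tool_rot: [180.0, -0.1, -10.2]
force: [-0.3, 0.8, -0.1]
grip_width: 0.0496
```

Run:
```python
from h import *
s=imaging.read_camera("scene");crop(s,225,110,110,110,7,"s2.png")
o=sensors.get_obs();print(o["tool_pos"],o["force"],o["qpos"].round(1))
```

```text
[0.48374848 0.11201577 0.1644025 ] [-1.1158477  -0.32736657 -2.57189577] [  20.4    4.2  -37.6  107.5    2.7   69.5 -118.4]
```

View pics/s2.png

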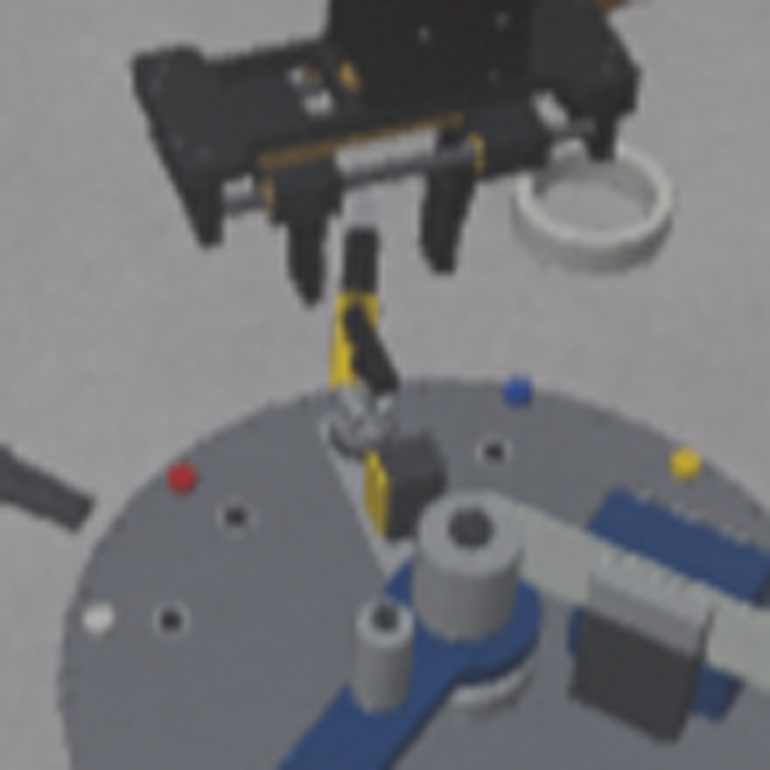

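Call:
{"method": "carry_out", "body": {"plan": [{"fingers": -0.15, "dx": 0, "dy": 0, "dz": 0.9, "rx": 0, "ry": 0, "rz": 0}, {"fingers": -0.15, "dx": 0, "dy": 0, "dz": 0, "rx": 0, "ry": 0, "rz": 0}]}}

```text
time_s: 4.6
tool_pos: [0.4847, 0.112, 0.1404]
tool_rot: [179.9, 0.2, -10.3]
force: [0.0, 1.0, 0.1]
grip_width: 0.0501
```

Call:
{"method": "carry_out", "body": {"plan": [{"fingers": -0.15, "dx": 0, "dy": 0, "dz": 0.6, "rx": 0, "ry": 0, "rz": 0}, {"fingers": -0.15, "dx": 0, "dy": 0, "dz": 0.6, "rx": 0, "ry": 0, "rz": 0}, {"fingers": 0.4, "dx": 0, "dy": 0, "dz": 0, "rx": 0, "ry": 0, "rz": 0}, {"fingers": 1, "dx": 0, "dy": 0, "dz": 0, "rx": 0, "ry": 0, "rz": 0}, {"fingers": 1, "dx": 0, "dy": 0, "dz": 0, "rx": 0, "ry": 0, "rz": 0}, {"fingers": 1, "dx": 0, "dy": 0, "dz": 0, "rx": 0, "ry": 0, "rz": 0}, {"fingers": 1, "dx": 0, "dy": 0, "dz": 0, "rx": 0, "ry": 0, "rz": 0}], "force": 30}}

```text
time_s: 5.48
tool_pos: [0.4865, 0.1129, 0.106]
tool_rot: [-180.0, -0.1, -10.3]
force: [0.0, 1.7, 0.9]
grip_width: 0.0139
```

Call:
{"method": "carry_out", "body": {"plan": [{"fingers": 1, "dx": 0, "dy": 0, "dz": 0, "rx": 0, "ry": 0, "rz": 0}, {"fingers": 1, "dx": 0, "dy": 0, "dz": -0.25, "rx": 0, "ry": 0, "rz": 0}, {"fingers": 1, "dx": 0, "dy": 0, "dz": -0.23, "rx": 0, "ry": 0, "rz": 0}, {"fingers": 1, "dx": 0, "dy": 0, "dz": 0, "rx": 0, "ry": 0, "rz": 0}]}}

```text
time_s: 5.98
tool_pos: [0.4857, 0.112, 0.1195]
tool_rot: [180.0, 0.0, -10.3]
force: [3.6, 2.0, -11.8]
grip_width: 0.0139
```

Wrist force −11.8 N matches the lifted spring. Now the twist, 85° counterclockwise.

Call:
{"method": "carry_out", "body": {"plan": [{"fingers": 1, "dx": 0, "dy": 0, "dz": -0.02, "rx": 0, "ry": 0, "rz": -0.7}, {"fingers": 1, "dx": 0, "dy": 0, "dz": 0, "rx": 0, "ry": 0, "rz": -0.7}, {"fingers": 1, "dx": 0, "dy": 0, "dz": 0, "rx": 0, "ry": 0, "rz": -0.7}, {"fingers": 1, "dx": 0, "dy": 0, "dz": 0, "rx": 0, "ry": 0, "rz": -0.7}]}}

```text
time_s: 6.48
tool_pos: [0.4856, 0.1117, 0.1197]
tool_rot: [180.0, 0.1, 17.9]
force: [4.1, 1.3, -11.7]
grip_width: 0.0139
```

Call:
{"method": "carry_out", "body": {"plan": [{"fingers": 1, "dx": 0, "dy": 0, "dz": 0, "rx": 0, "ry": 0, "rz": -0.8}, {"fingers": 1, "dx": 0, "dy": 0, "dz": 0, "rx": 0, "ry": 0, "rz": -0.8}, {"fingers": 1, "dx": 0, "dy": 0, "dz": 0, "rx": 0, "ry": 0, "rz": -0.8}, {"fingers": 1, "dx": 0, "dy": 0, "dz": 0, "rx": 0, "ry": 0, "rz": -0.8}, {"fingers": 1, "dx": 0, "dy": 0, "dz": 0, "rx": 0, "ry": 0, "rz": -0.8}, {"fingers": 1, "dx": 0, "dy": 0, "dz": 0, "rx": 0, "ry": 0, "rz": -0.8}, {"fingers": 1, "dx": 0, "dy": 0, "dz": 0, "rx": 0, "ry": 0, "rz": -0.8}, {"fingers": 1, "dx": 0, "dy": 0, "dz": 0, "rx": 0, "ry": 0, "rz": 0}]}}

```text
time_s: 7.48
tool_pos: [0.4853, 0.1118, 0.1197]
tool_rot: [-179.9, 0.1, 73.6]
force: [3.3, 1.9, -13.0]
grip_width: 0.014
```

Call:
{"method": "carry_out", "body": {"plan": [{"fingers": 1, "dx": 0, "dy": 0, "dz": 0.08, "rx": 0, "ry": 0, "rz": 0}, {"fingers": 1, "dx": 0, "dy": 0, "dz": 0, "rx": 0, "ry": 0, "rz": 0}]}}

```text
time_s: 7.72
tool_pos: [0.4856, 0.1119, 0.1182]
tool_rot: [-179.9, 0.1, 73.6]
force: [0.1, 0.2, -7.6]
grip_width: 0.0142
```

Call:
{"method": "carry_out", "body": {"plan": [{"fingers": 0.35, "dx": 0, "dy": 0, "dz": 0, "rx": 0, "ry": 0, "rz": 0}, {"fingers": 0.35, "dx": 0, "dy": 0, "dz": 0, "rx": 0, "ry": 0, "rz": 0}, {"fingers": 0.35, "dx": 0, "dy": 0, "dz": 0, "rx": 0, "ry": 0, "rz": 0}]}}

```text
time_s: 8.1
tool_pos: [0.4869, 0.1127, 0.1191]
tool_rot: [179.9, -0.0, 73.7]
force: [-0.4, -0.6, -0.3]
grip_width: 0.027
```

Released, and the force is near zero. I'll raise the tool clear and look.

Call:
{"method": "carry_out", "body": {"plan": [{"fingers": 0.35, "dx": 0, "dy": 0, "dz": -0.7, "rx": 0, "ry": 0, "rz": 0}, {"fingers": 0.35, "dx": 0, "dy": 0, "dz": -1, "rx": 0, "ry": 0, "rz": 0}, {"fingers": 0.35, "dx": 0, "dy": 0, "dz": -1, "rx": 0, "ry": 0, "rz": 0}, {"fingers": 0.35, "dx": 0, "dy": 0, "dz": 0, "rx": 0, "ry": 0, "rz": 0}]}}

```text
time_s: 8.6
tool_pos: [0.488, 0.113, 0.2019]
tool_rot: [179.7, -0.1, 73.7]
force: [-0.2, -0.2, -1.0]
grip_width: 0.0285
```

Run:
```python
from h import *
s=imaging.read_camera("scene");crop(s,225,110,110,110,7,"s3.png")
o=sensors.get_obs();print(o["tool_pos"],o["force"],o["qpos"].round(1))
```

```text
[0.48690769 0.11257742 0.20019028] [ 0.07482397 -1.06556613  0.14043322] [ 27.5   2.9 -44.4 104.6   2.2  73.2 -33.8]
```

View pics/s3.png

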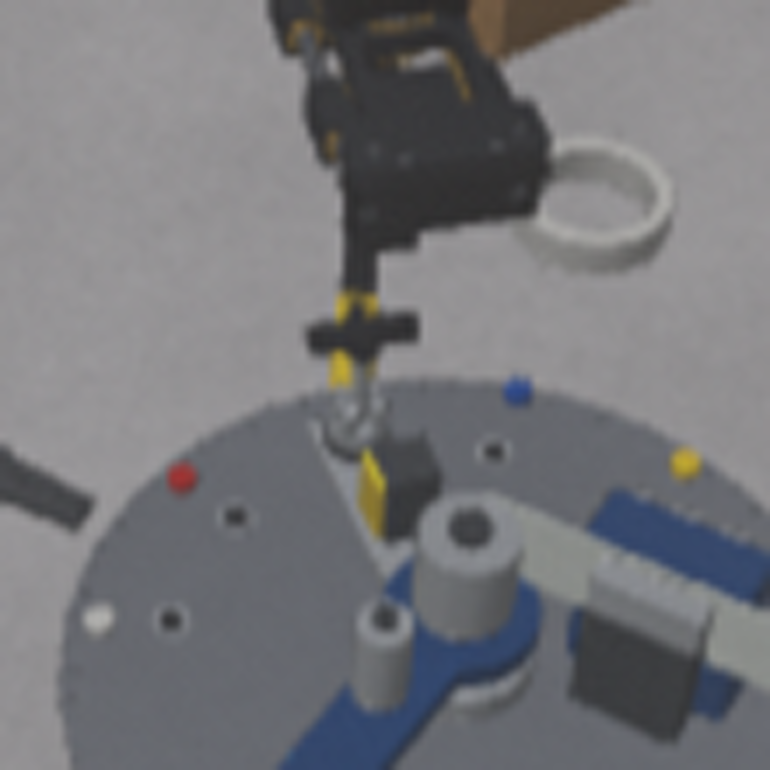

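The tee is parked across the arm, and the fingers are off. Now I'll straddle the stop block.

Call:
{"method": "carry_out", "body": {"plan": [{"fingers": -0.15, "dx": 0, "dy": 0, "dz": 0, "rx": 0, "ry": 0, "rz": 0.93}, {"fingers": -0.15, "dx": 0, "dy": 0, "dz": 0, "rx": 0, "ry": 0, "rz": 0.93}, {"fingers": -0.15, "dx": 0, "dy": 0, "dz": 0, "rx": 0, "ry": 0, "rz": 0.93}, {"fingers": -0.15, "dx": 0, "dy": 0, "dz": 0, "rx": 0, "ry": 0, "rz": 0.93}, {"fingers": -0.15, "dx": 0, "dy": 0, "dz": 0, "rx": 0, "ry": 0, "rz": 0.93}, {"fingers": -0.15, "dx": 0, "dy": 0, "dz": 0, "rx": 0, "ry": 0, "rz": 0.93}, {"fingers": -0.15, "dx": 0, "dy": 0, "dz": 0, "rx": 0, "ry": 0, "rz": 0.93}, {"fingers": -0.15, "dx": 0, "dy": 0, "dz": 0, "rx": 0, "ry": 0, "rz": 0.93}, {"fingers": -0.15, "dx": 0, "dy": 0, "dz": 0, "rx": 0, "ry": 0, "rz": 0.93}, {"fingers": -0.15, "dx": 0.86, "dy": 0, "dz": 0, "rx": 0, "ry": 0, "rz": 0}, {"fingers": -0.15, "dx": 0.86, "dy": 0, "dz": 0, "rx": 0, "ry": 0, "rz": 0}, {"fingers": -0.15, "dx": 0, "dy": 0, "dz": 0, "rx": 0, "ry": 0, "rz": 0}]}}

```text
time_s: 10.15
tool_pos: [0.5372, 0.1027, 0.1974]
tool_rot: [-180.0, 0.2, -10.1]
force: [-1.0, 0.3, -1.4]
grip_width: 0.05
```

Run:
```python
from h import *
s=imaging.read_camera("scene");crop(s,225,110,110,110,7,"s4.png")
o=sensors.get_obs();print(o["tool_pos"],o["force"],o["qpos"].round(1))
```

```text
[0.53622821 0.10334822 0.19764577] [-0.20459634 -0.1889447  -0.3611223 ] [  23.7   10.   -41.2   98.7    6.7   74.  -119. ]
```

View pics/s4.png

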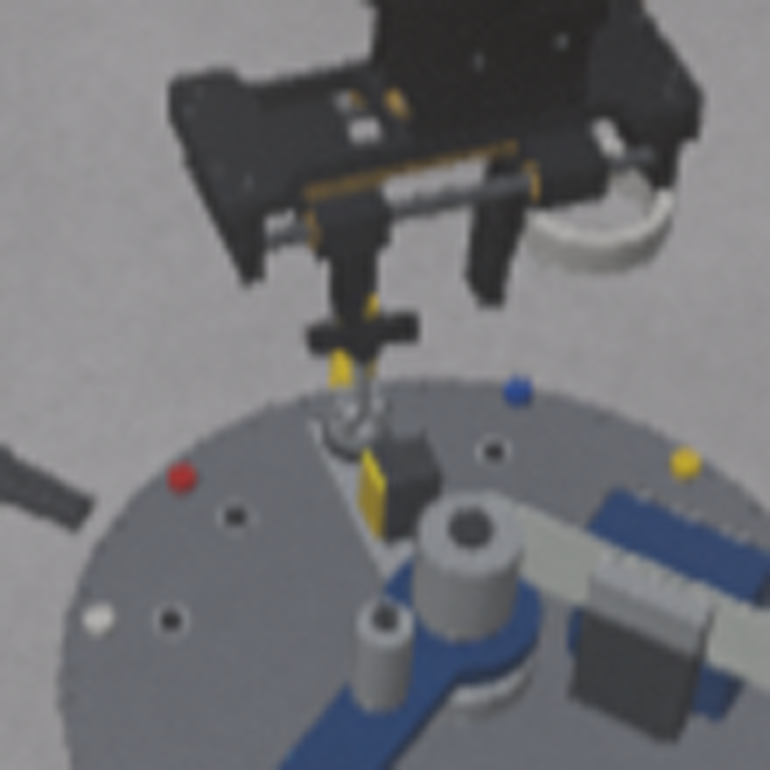

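Run:
```python
from h import *
s=imaging.read_camera("scene")
f=lambda u,v,z:ray(s,225+u/7-.43,110+v/7-.43,z)
c=np.array([.609,.091])
for n,u,v,z in (("block top ctr",402,442,.105),("tee ctr",362,330,.138),("pad top l",366,450,.105),("pad top r",386,490,.105)):
    p=f(u,v,z); d=p[:2]-c; print(n,p.round(4),np.hypot(*d).round(4),np.degrees(np.arctan2(d[1],d[0])).round(1))
```

```text
block top ctr [0.5289 0.1086 0.105 ] 0.082 167.6
tee ctr [0.489  0.1097 0.138 ] 0.1214 171.1
pad top l [0.5257 0.0924 0.105 ] 0.0833 179.1
pad top r [0.5498 0.0883 0.105 ] 0.0592 -177.4
```

Block centre checks out at about (0.54, 0.105). Descending to z 0.084.

Call:
{"method": "carry_out", "body": {"plan": [{"fingers": -0.15, "dx": 0, "dy": 0, "dz": 1, "rx": 0, "ry": 0, "rz": 0}, {"fingers": -0.15, "dx": 0, "dy": 0, "dz": 1, "rx": 0, "ry": 0, "rz": 0}, {"fingers": -0.15, "dx": 0, "dy": 0, "dz": 0.7, "rx": 0, "ry": 0, "rz": 0}, {"fingers": -0.15, "dx": 0, "dy": 0, "dz": 0.6, "rx": 0, "ry": 0, "rz": 0}, {"fingers": -0.15, "dx": 0, "dy": 0, "dz": 0.5, "rx": 0, "ry": 0, "rz": 0}, {"fingers": -0.15, "dx": 0, "dy": 0, "dz": 0, "rx": 0, "ry": 0, "rz": 0}]}}

```text
time_s: 11.0
tool_pos: [0.5359, 0.1033, 0.0841]
tool_rot: [180.0, 0.1, -10.0]
force: [0.0, 0.2, 1.3]
grip_width: 0.0501
```

Call:
{"method": "carry_out", "body": {"plan": [{"fingers": 0.2, "dx": 0, "dy": 0, "dz": 0, "rx": 0, "ry": 0, "rz": 0}, {"fingers": 0.5, "dx": 0, "dy": 0, "dz": 0, "rx": 0, "ry": 0, "rz": 0}, {"fingers": 0.5, "dx": 0, "dy": 0, "dz": 0, "rx": 0, "ry": 0, "rz": 0}, {"fingers": 0.5, "dx": 0, "dy": 0, "dz": 0, "rx": 0, "ry": 0, "rz": 0}], "force": 8}}

```text
time_s: 11.5
tool_pos: [0.5373, 0.1031, 0.0857]
tool_rot: [180.0, -0.0, -10.0]
force: [-1.1, -1.7, 3.0]
grip_width: 0.03
```

Gripped at 30 mm. I'll swing the arm 31° counterclockwise about the pivot in small chords.

Call:
{"method": "carry_out", "body": {"plan": [{"fingers": 0.5, "dx": 0.006, "dy": 0.165, "dz": 0, "rx": 0, "ry": 0, "rz": -0.388}, {"fingers": 0.5, "dx": 0.006, "dy": 0.165, "dz": 0, "rx": 0, "ry": 0, "rz": -0.388}, {"fingers": 0.5, "dx": 0.006, "dy": 0.165, "dz": 0, "rx": 0, "ry": 0, "rz": -0.388}, {"fingers": 0.5, "dx": 0.006, "dy": 0.165, "dz": 0, "rx": 0, "ry": 0, "rz": -0.388}]}}

```text
time_s: 12.0
tool_pos: [0.5365, 0.0844, 0.0857]
tool_rot: [-179.9, -0.1, 5.6]
force: [-1.9, 0.7, 3.2]
grip_width: 0.0302
```

Call:
{"method": "carry_out", "body": {"plan": [{"fingers": 0.5, "dx": 0.006, "dy": 0.165, "dz": 0, "rx": 0, "ry": 0, "rz": -0.388}, {"fingers": 0.5, "dx": 0.006, "dy": 0.165, "dz": 0, "rx": 0, "ry": 0, "rz": -0.388}, {"fingers": 0.5, "dx": 0.006, "dy": 0.165, "dz": 0, "rx": 0, "ry": 0, "rz": -0.388}, {"fingers": 0.5, "dx": 0.006, "dy": 0.165, "dz": 0, "rx": 0, "ry": 0, "rz": -0.388}, {"fingers": 0.5, "dx": 0, "dy": 0, "dz": 0, "rx": 0, "ry": 0, "rz": 0}, {"fingers": 0.5, "dx": 0, "dy": 0, "dz": 0, "rx": 0, "ry": 0, "rz": 0}]}}

```text
time_s: 12.75
tool_pos: [0.5411, 0.0646, 0.0857]
tool_rot: [180.0, -0.0, 21.0]
force: [-0.5, -0.5, 5.2]
grip_width: 0.0299
```

Run:
```python
from h import *
s=imaging.read_camera("scene");crop(s,225,110,110,110,7,"s5.png")
o=sensors.get_obs();print(o["tool_pos"],o["tool_rot"])
c=np.array([.609,.091]);a=np.radians(201)
p=[*(c+.125*np.array([np.cos(a),np.sin(a)])),.132]; q=proj(s,p); print("expected tee px in crop",((q-[225,110]+.43)*7).round(0))
```

```text
[0.54115341 0.06452456 0.08569653] [ 1.79956230e+02 -4.06064055e-02  2.10009009e+01]
expected tee px in crop [237. 394.]
```

View pics/s5.png

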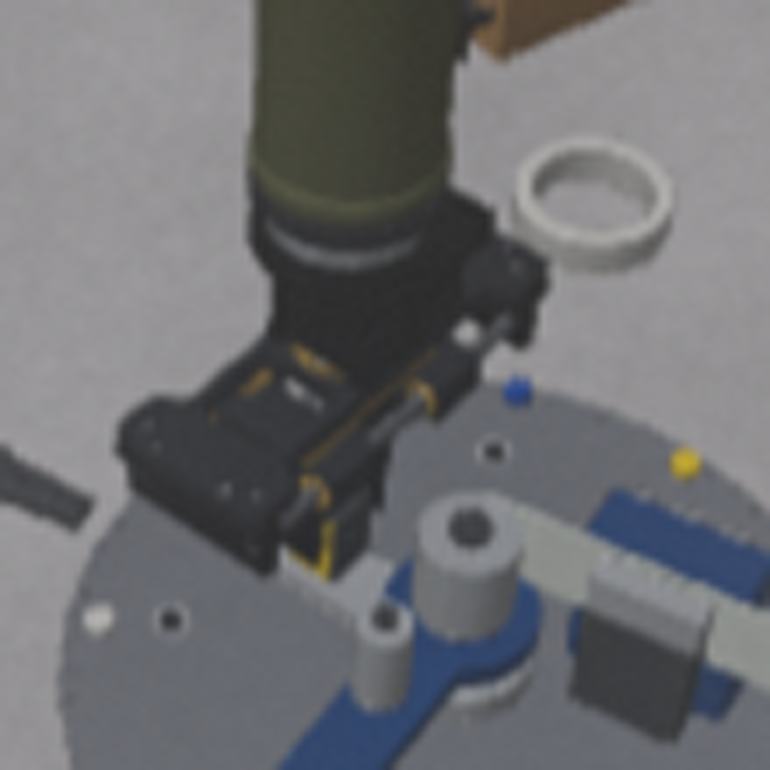

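Call:
{"method": "carry_out", "body": {"plan": [{"fingers": -0.15, "dx": 0, "dy": 0, "dz": 0, "rx": 0, "ry": 0, "rz": 0}, {"fingers": -0.15, "dx": 0, "dy": 0, "dz": 0, "rx": 0, "ry": 0, "rz": 0}, {"fingers": -0.15, "dx": 0, "dy": 0, "dz": -1, "rx": 0, "ry": 0, "rz": 0}, {"fingers": -0.15, "dx": 0, "dy": 0, "dz": -1, "rx": 0, "ry": 0, "rz": 0}, {"fingers": -0.15, "dx": 0, "dy": 0, "dz": -1, "rx": 0, "ry": 0, "rz": 0}, {"fingers": -0.15, "dx": 0, "dy": 0, "dz": -1, "rx": 0, "ry": 0, "rz": 0}, {"fingers": -0.15, "dx": -0.87, "dy": 0, "dz": 0, "rx": 0, "ry": 0, "rz": -0.9}, {"fingers": 0.1, "dx": -0.86, "dy": 0.15, "dz": 0, "rx": 0, "ry": 0, "rz": -0.5}, {"fingers": 0.1, "dx": 0, "dy": 0, "dz": 0, "rx": 0, "ry": 0, "rz": -1}, {"fingers": 0.1, "dx": 0, "dy": 0, "dz": 0, "rx": 0, "ry": 0, "rz": -1}, {"fingers": 0.1, "dx": 0, "dy": 0, "dz": 0, "rx": 0, "ry": 0, "rz": -1}, {"fingers": 0.1, "dx": 0, "dy": 0, "dz": 0, "rx": 0, "ry": 0, "rz": -1}]}}

```text
time_s: 14.3
tool_pos: [0.4962, 0.0383, 0.2048]
tool_rot: [-180.0, 0.0, 75.4]
force: [0.0, -0.5, -0.3]
grip_width: 0.039
```

Call:
{"method": "carry_out", "body": {"plan": [{"fingers": 0.1, "dx": 0, "dy": 0, "dz": 0, "rx": 0, "ry": 0, "rz": -1}, {"fingers": 0.1, "dx": 0, "dy": 0, "dz": 0, "rx": 0, "ry": 0, "rz": -1}, {"fingers": 0.1, "dx": 0, "dy": 0, "dz": 0, "rx": 0, "ry": 0, "rz": -1}, {"fingers": 0.1, "dx": 0, "dy": 0, "dz": 0, "rx": 0, "ry": 0, "rz": 0}]}}

```text
time_s: 14.8
tool_pos: [0.4962, 0.0383, 0.2048]
tool_rot: [-180.0, -0.0, 104.9]
force: [0.2, 0.1, -0.3]
grip_width: 0.0391
```

Run:
```python
from h import *
s=imaging.read_camera("scene");crop(s,225,110,110,110,7,"s6.png")
t=imaging.read_camera("top");crop(t,175,120,110,110,7,"t6.png")
o=sensors.get_obs();print(o["tool_pos"],o["tool_rot"],o["qpos"].round(1),o["time_s"],o["grip_width"])
```

```text
[0.49624306 0.03827728 0.20494521] [-1.79986629e+02  1.49218901e-04  1.04868271e+02] [ 39.9   2.8 -48.2 104.3   2.2  73.9   6. ] 14.9 0.03925837607539437
```

View pics/s6.png

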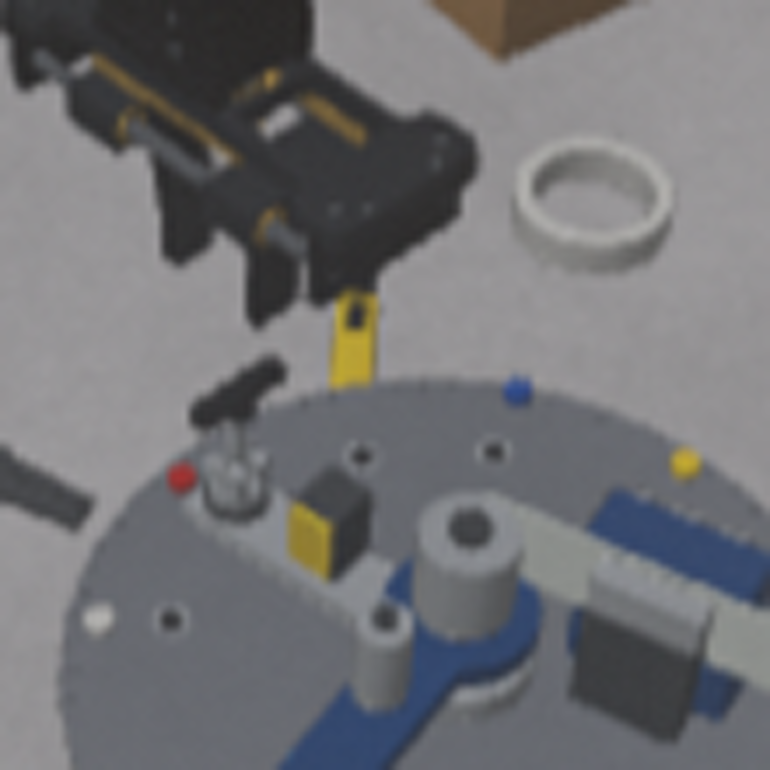

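View pics/t6.png

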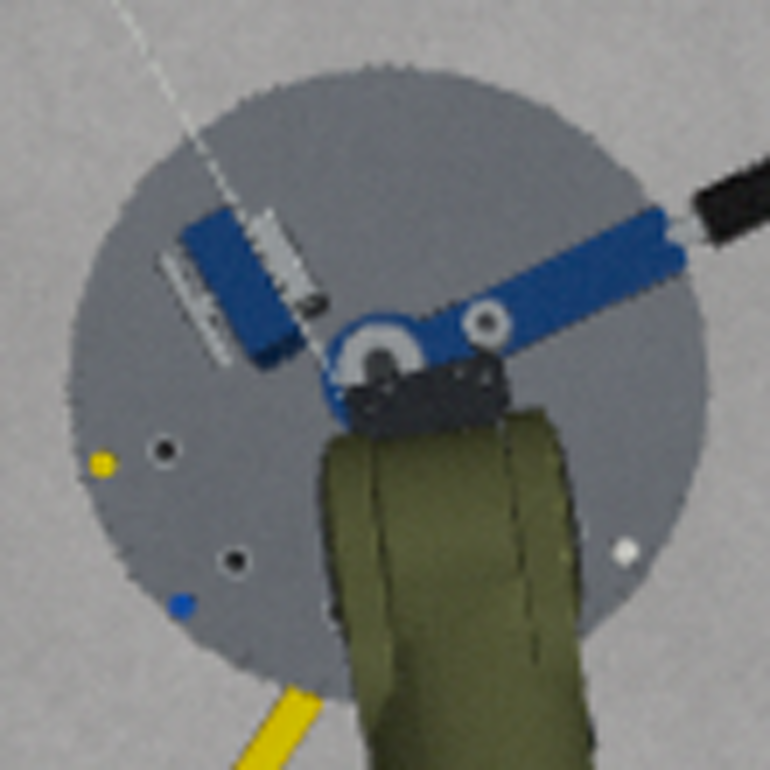

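The tee is at (238,390) in the crop against an expected (237,394), so the arm is within about 1° of the red hole. The other hole positions and the bending bar are unchanged. Now I'll grasp the parked tee.

Call:
{"method": "carry_out", "body": {"plan": [{"fingers": 0.26, "dx": 0.29, "dy": -0.06, "dz": 0, "rx": 0, "ry": 0, "rz": 0}, {"fingers": 0.26, "dx": 0, "dy": 0, "dz": 0.9, "rx": 0, "ry": 0, "rz": 0}, {"fingers": 0.26, "dx": 0, "dy": 0, "dz": 0.9, "rx": 0, "ry": 0, "rz": 0}, {"fingers": 0.26, "dx": 0, "dy": 0, "dz": 0.6, "rx": 0, "ry": 0, "rz": 0}, {"fingers": 0.26, "dx": 0, "dy": 0, "dz": 0.5, "rx": 0, "ry": 0, "rz": 0}, {"fingers": 0.26, "dx": 0, "dy": 0, "dz": 0, "rx": 0, "ry": 0, "rz": 0}]}}

```text
time_s: 15.65
tool_pos: [0.4917, 0.0463, 0.1173]
tool_rot: [-179.9, -0.0, 105.1]
force: [0.5, -0.0, -0.8]
grip_width: 0.0322
```

Call:
{"method": "carry_out", "body": {"plan": [{"fingers": 0.6, "dx": 0, "dy": 0, "dz": 0, "rx": 0, "ry": 0, "rz": 0}, {"fingers": 1, "dx": 0, "dy": 0, "dz": 0, "rx": 0, "ry": 0, "rz": 0}, {"fingers": 1, "dx": 0, "dy": 0, "dz": 0, "rx": 0, "ry": 0, "rz": 0}, {"fingers": 1, "dx": 0, "dy": 0, "dz": 0, "rx": 0, "ry": 0, "rz": 0}], "force": 30}}

```text
time_s: 16.15
tool_pos: [0.4921, 0.046, 0.1187]
tool_rot: [-180.0, 0.0, 105.0]
force: [-3.0, -1.5, 5.4]
grip_width: 0.0141
```

Call:
{"method": "carry_out", "body": {"plan": [{"fingers": 1, "dx": 0, "dy": 0, "dz": -0.09, "rx": 0, "ry": 0, "rz": 0}, {"fingers": 1, "dx": 0, "dy": 0, "dz": 0, "rx": 0, "ry": 0, "rz": 0}, {"fingers": 1, "dx": 0, "dy": 0, "dz": 0, "rx": 0, "ry": 0, "rz": 0.7}, {"fingers": 1, "dx": 0, "dy": 0, "dz": 0, "rx": 0, "ry": 0, "rz": 0.7}, {"fingers": 1, "dx": 0, "dy": 0, "dz": 0, "rx": 0, "ry": 0, "rz": 0.7}, {"fingers": 1, "dx": 0, "dy": 0, "dz": 0, "rx": 0, "ry": 0, "rz": 0.7}]}}

```text
time_s: 16.9
tool_pos: [0.4917, 0.046, 0.1195]
tool_rot: [-179.9, -0.0, 76.8]
force: [1.9, 0.0, -12.3]
grip_width: 0.0143
```

Call:
{"method": "carry_out", "body": {"plan": [{"fingers": 1, "dx": 0, "dy": 0, "dz": 0, "rx": 0, "ry": 0, "rz": 0.7}, {"fingers": 1, "dx": 0, "dy": 0, "dz": 0, "rx": 0, "ry": 0, "rz": 0.7}, {"fingers": 1, "dx": 0, "dy": 0, "dz": 0, "rx": 0, "ry": 0, "rz": 0.7}, {"fingers": 1, "dx": 0, "dy": 0, "dz": 0, "rx": 0, "ry": 0, "rz": 0.7}, {"fingers": 1, "dx": 0, "dy": 0, "dz": 0, "rx": 0, "ry": 0, "rz": 0.7}, {"fingers": 1, "dx": 0, "dy": 0, "dz": 0, "rx": 0, "ry": 0, "rz": 0.7}, {"fingers": 1, "dx": 0, "dy": 0, "dz": 0, "rx": 0, "ry": 0, "rz": 0.7}, {"fingers": 1, "dx": 0, "dy": 0, "dz": 0, "rx": 0, "ry": 0, "rz": 0.7}, {"fingers": 1, "dx": 0, "dy": 0, "dz": 0, "rx": 0, "ry": 0, "rz": 0}]}}

```text
time_s: 18.02
tool_pos: [0.4919, 0.046, 0.1197]
tool_rot: [-180.0, 0.1, 21.1]
force: [2.6, -1.1, -11.5]
grip_width: 0.0139
```

Call:
{"method": "carry_out", "body": {"plan": [{"fingers": 1, "dx": 0, "dy": 0, "dz": 0.1, "rx": 0, "ry": 0, "rz": 0}, {"fingers": 1, "dx": 0, "dy": 0, "dz": 0.1, "rx": 0, "ry": 0, "rz": 0}, {"fingers": 1, "dx": 0, "dy": 0, "dz": 0.06, "rx": 0, "ry": 0, "rz": 0}, {"fingers": 1, "dx": 0, "dy": 0, "dz": 0, "rx": 0, "ry": 0, "rz": 0}]}}

```text
time_s: 18.52
tool_pos: [0.4922, 0.0461, 0.1129]
tool_rot: [-180.0, 0.0, 21.1]
force: [-0.4, -1.3, -9.7]
grip_width: 0.0143
```

Call:
{"method": "carry_out", "body": {"plan": [{"fingers": 1, "dx": 0, "dy": 0, "dz": 0.08, "rx": 0, "ry": 0, "rz": 0}, {"fingers": 1, "dx": 0, "dy": 0, "dz": 0.07, "rx": 0, "ry": 0, "rz": 0}, {"fingers": 1, "dx": 0, "dy": 0, "dz": 0.06, "rx": 0, "ry": 0, "rz": 0}, {"fingers": 1, "dx": 0, "dy": 0, "dz": 0, "rx": 0, "ry": 0, "rz": 0}]}}

```text
time_s: 19.02
tool_pos: [0.4925, 0.0462, 0.1072]
tool_rot: [180.0, 0.0, 21.1]
force: [-1.4, -1.2, -4.8]
grip_width: 0.0141
```

Force is still spring-like at z 0.107, so the pin seems to be in the hole. I'll let go, lift and check.

Call:
{"method": "carry_out", "body": {"plan": [{"fingers": 0.4, "dx": 0, "dy": 0, "dz": 0, "rx": 0, "ry": 0, "rz": 0}, {"fingers": 0.1, "dx": 0, "dy": 0, "dz": 0, "rx": 0, "ry": 0, "rz": 0}, {"fingers": 0.1, "dx": 0, "dy": 0, "dz": 0, "rx": 0, "ry": 0, "rz": 0}, {"fingers": 0.1, "dx": 0, "dy": 0, "dz": -0.8, "rx": 0, "ry": 0, "rz": 0}, {"fingers": 0.1, "dx": 0, "dy": 0, "dz": -1, "rx": 0, "ry": 0, "rz": 0}, {"fingers": 0.1, "dx": 0, "dy": 0, "dz": -1, "rx": 0, "ry": 0, "rz": 0}, {"fingers": 0.1, "dx": 0, "dy": 0, "dz": -1, "rx": 0, "ry": 0, "rz": 0}, {"fingers": 0.1, "dx": 0, "dy": 0.95, "dz": 0, "rx": 0, "ry": 0, "rz": 0}, {"fingers": 0.1, "dx": 0, "dy": 0.95, "dz": 0, "rx": 0, "ry": 0, "rz": 0}, {"fingers": 0.1, "dx": 0, "dy": 0.95, "dz": 0, "rx": 0, "ry": 0, "rz": 0}, {"fingers": 0.1, "dx": 0, "dy": 0.95, "dz": 0, "rx": 0, "ry": 0, "rz": 0}, {"fingers": 0.1, "dx": 0, "dy": 0.95, "dz": 0, "rx": 0, "ry": 0, "rz": 0}]}}

```text
time_s: 20.52
tool_pos: [0.5442, -0.0881, 0.2209]
tool_rot: [180.0, -0.0, 21.1]
force: [0.7, -0.4, -0.1]
grip_width: 0.0389
```

Call:
{"method": "carry_out", "body": {"plan": [{"fingers": 0.1, "dx": 0, "dy": 0.95, "dz": 0, "rx": 0, "ry": 0, "rz": 0}, {"fingers": 0.1, "dx": 0, "dy": 0.95, "dz": 0, "rx": 0, "ry": 0, "rz": 0}, {"fingers": 0.1, "dx": 0, "dy": 0.95, "dz": 0, "rx": 0, "ry": 0, "rz": 0}, {"fingers": 0.1, "dx": 0, "dy": 0.95, "dz": 0, "rx": 0, "ry": 0, "rz": 0}, {"fingers": 0.1, "dx": 0, "dy": 0, "dz": 0, "rx": 0, "ry": 0, "rz": 0}]}}

```text
time_s: 21.15
tool_pos: [0.5846, -0.1971, 0.2198]
tool_rot: [-180.0, 0.1, 20.8]
force: [1.0, 0.9, -0.8]
grip_width: 0.0394
```

Run:
```python
from h import *
s=imaging.read_camera("scene");crop(s,225,110,110,110,7,"s7.png")
t=imaging.read_camera("top");crop(t,175,120,110,110,7,"t7.png")
o=sensors.get_obs();print(o["tool_pos"],o["tool_rot"],o["time_s"],o["force"])
c=np.array([.609,.091])
for a in(170,201):
  A=np.radians(a);
  for l in(0,.009,.012):
    P=[[*(c+r*np.array([np.cos(A),np.sin(A)])),.126+l] for r in(.1,.125,.15)]
    print(a,l,[((proj(s,p)-[225,110]+.43)*7).round(0).tolist() for p in P])
```

```text
[ 0.58457609 -0.19320463  0.22035099] [-1.79929704e+02  3.73968253e-03  2.10398379e+01] 21.25 [-0.06968481  1.01430074  1.37283488]
170 0 [[383.0, 382.0], [363.0, 343.0], [344.0, 304.0]]
170 0.009 [[384.0, 367.0], [364.0, 328.0], [345.0, 290.0]]
170 0.012 [[384.0, 362.0], [364.0, 323.0], [345.0, 285.0]]
201 0 [[281.0, 431.0], [237.0, 403.0], [193.0, 376.0]]
201 0.009 [[282.0, 417.0], [237.0, 389.0], [193.0, 361.0]]
201 0.012 [[282.0, 412.0], [237.0, 384.0], [193.0, 356.0]]
```

View pics/s7.png

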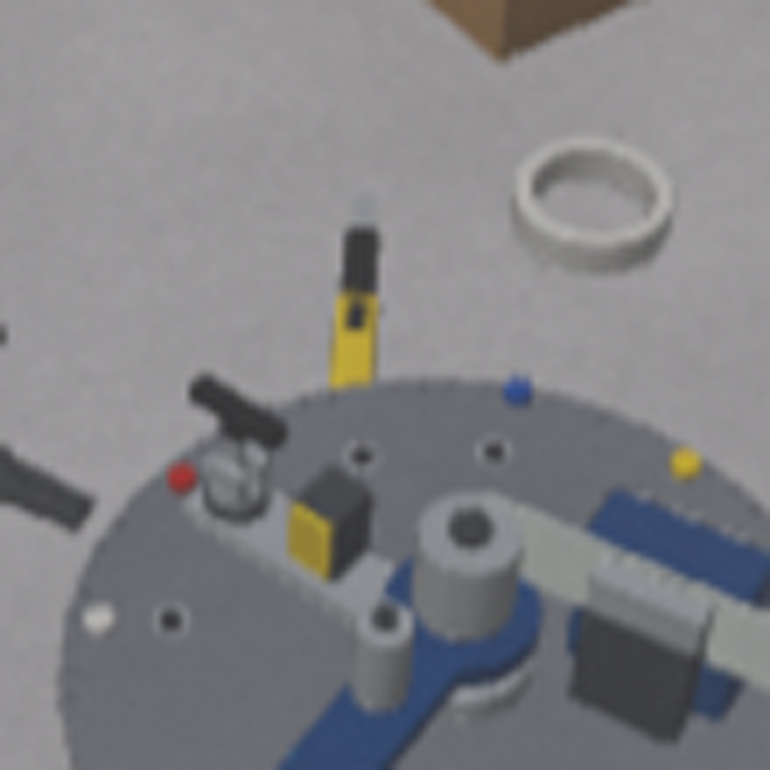

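View pics/t7.png

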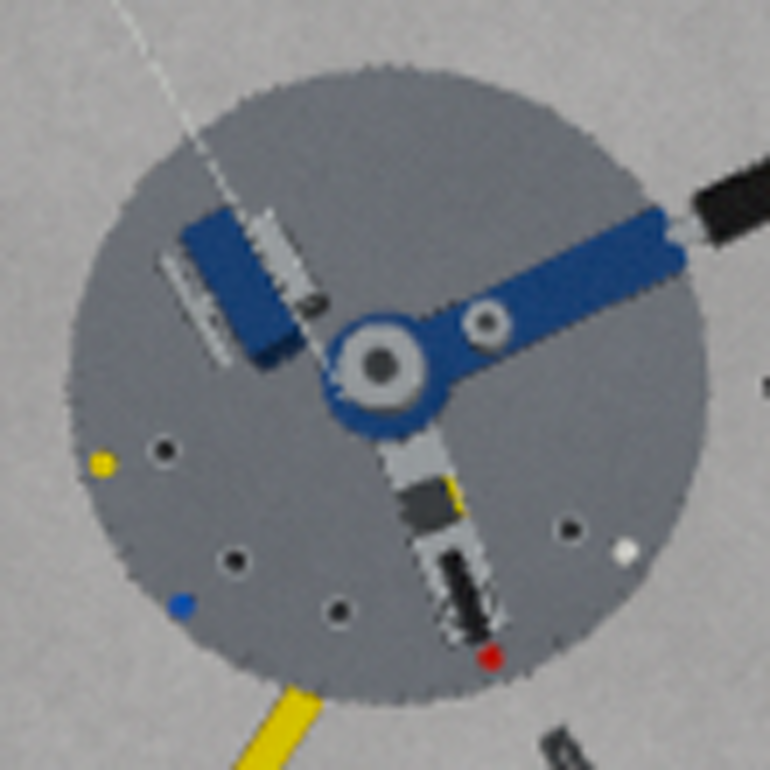

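The bar centre is at (238,410) in the scene crop. Parked it was at (238,390), and the 20 px drop is about 12 mm; riding on the plate would have shown only about 5 px. In the top view the bar lies along the arm at the red magnet, and nothing else has moved. Handing in.

Run:
```python
from cell import ticket
print(ticket.sign_off())
```

```text
the job is handed in; nothing more can be done
None
```

The stop is reset for the red job and handed in at about 21 s. I lifted the plunger and twisted it 84° counterclockwise so it parked. With it parked I swung the arm 31° round to the red-marked hole by its block. I then twisted the T-handle back and lowered it, and the pin dropped without any rocking.

**Pin home:** The wrist force stayed spring-like all the way down to tool height 0.107 m, against 0.106 m when I first gripped the locked handle. In the last scene picture the bar sits 20 px (about 12 mm) lower than when parked, which is what fully home looks like.

**In line and in place:** The top view shows the bar along the arm next to the red magnet. By eye, the bending handle and the nearby things in the cropped pictures stand where they did at the start; I did not compare the farther ones at the end. The gripper is well clear and touches nothing.

The only failure was the first move call, which was refused because its rows left out some keys; nothing moved. The plunger's lift was judged from the pictures and forces, and the hand-in reported no verdict.

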